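# Update the reorder tags on a lab stock board

## Task

Bring the reorder tags on the stock board up to date: with the outside of a finger, gently push over the pages that are wrong, so that the tag in front of each full bin shows green and the tag in front of each bin that is not full shows red, every page lying fully down on its side. Leave the bins on the board, and the tube rack, bottle, marker and cup around it, where they stand.

Things in the scene. Friction and masses are not known exactly. Their poses are not given: they have to be found in the camera images.
- board: white stock board fixed on the bench, 300 (x) x 560 (y) x 12 mm, aluminium edging 30 mm high at the back and rear ends; origin under its centre on the bench top, x towards the back, y to the left, z up. Four tag holders stand along its front (x = -100 mm), 130 mm apart in y, in any order; the bin that each belongs to stands behind it, centre 150 mm further back (+x).
- holder_1: white tag holder fixed on the board, like an open book with its spine along x: two wings rise at 38 degrees to the left (+y, green surface) and right (-y, red surface), reaching 21 mm to the side and 17 mm above the hinge; 63 mm long in x. Origin under its centre on the board top (12 mm above the bench), axes parallel to the board's. The hinge axis runs along x, 22 mm above the origin.
- holder_2: tag holder like holder_1, carrying tag 2
- holder_3: tag holder like holder_1, carrying tag 3
- holder_4: tag holder like holder_1, carrying tag 4
- tag_1 (a joint): turn of the tag's page about the hinge, rad. The page: stiff smooth plate, 50 mm along the hinge, 46 mm from hinge to free edge, 3 mm thick, 15 g, one face red, one green. 0: lies left (+y) over the green wing, red face up, so the whole tag looks red from above; 1.815: lies right (-y) over the red wing, all looks green. It swings almost freely, upright at 0.908, and past that falls over by itself.
- tag_1_edge (a point): middle of the page's free edge (centre of a 6 mm round white bead), moving with the page. At rest it is 36 mm to the left or right of the hinge and 28 mm above it (62 mm above the bench; 80 mm when upright) and sticks out 16 mm past the wing, so a finger beside the tag can push the bead from outside, level towards the hinge and over it, and the page swings up and over.
- tag_2 (a joint): the same for this tag's page: 0 shows red (lies left), 1.815 shows green (lies right)
- tag_2_edge (a point): the same point on this tag's page
- tag_3 (a joint): the same for this tag's page: 0 shows red (lies left), 1.815 shows green (lies right)
- tag_3_edge (a point): the same point on this tag's page
- tag_4 (a joint): the same for this tag's page: 0 shows red (lies left), 1.815 shows green (lies right)
- tag_4_edge (a point): the same point on this tag's page
- bin_1: open blue stacking bin, 158 (x) x 118 (y) x 75 mm with 4 mm walls and a front wall only 42 mm high, standing loose on the board behind a tag holder; origin under its centre, x to its back. FULL: heaped to the rim with white centrifuge tubes with yellow caps (top 86 mm above its underside)
- bin_2: open blue stacking bin, 158 (x) x 118 (y) x 75 mm with 4 mm walls and a front wall only 42 mm high, standing loose on the board behind a tag holder; origin under its centre, x to its back. FULL: packed to the rim with white-capped glass vials
- bin_3: open blue stacking bin, 158 (x) x 118 (y) x 75 mm with 4 mm walls and a front wall only 42 mm high, standing loose on the board behind a tag holder; origin under its centre, x to its back. Not full: only two tubes are left on its floor
- bin_4: open blue stacking bin, 158 (x) x 118 (y) x 75 mm with 4 mm walls and a front wall only 42 mm high, standing loose on the board behind a tag holder; origin under its centre, x to its back. Not full: empty
- rack: bystander: blue test-tube rack with a few tubes, 210 (x) x 90 x 64 mm, tubes to 111 mm, loose on the bench to the left of the board; origin under its centre
- bottle: bystander: amber reagent bottle with black cap, 70 mm across and 150 mm high, loose on the bench to the right of the board; origin under its centre
- marker: bystander: white marker pen with black cap, 137 x 16 mm, lying on the bench in front of the board; origin near its middle, on the bench, x along the pen
- cup: bystander: specimen cup with orange lid, 52 mm across and 55 mm high, standing on the bench in front of the board; origin under its centre

How it is judged:
At the end, for the whole second after the job is handed in: the tag in front of each of the two full bins shows green (joint above 1.7 rad of 1.815), the tag in front of each of the two others shows red (joint below 0.12 rad), and all pages are at rest (under 0.2 rad/s) (((horizontal distance between any of bin_1, bin_2 and holder_1 below 0.172 m and value of joint tag_1 above 1.7 rad) or (not (horizontal distance between any of bin_1, bin_2 and holder_1 below 0.172 m) and value of joint tag_1 below 0.12 rad)) and velocity of joint tag_1 between -0.2 and 0.2 rad/s and ((horizontal distance between any of bin_1, bin_2 and holder_2 below 0.172 m and value of joint tag_2 above 1.7 rad) or (not (horizontal distance between any of bin_1, bin_2 and holder_2 below 0.172 m) and value of joint tag_2 below 0.12 rad)) and velocity of joint tag_2 between -0.2 and 0.2 rad/s and ((horizontal distance between any of bin_1, bin_2 and holder_3 below 0.172 m and value of joint tag_3 above 1.7 rad) or (not (horizontal distance between any of bin_1, bin_2 and holder_3 below 0.172 m) and value of joint tag_3 below 0.12 rad)) and velocity of joint tag_3 between -0.2 and 0.2 rad/s and ((horizontal distance between any of bin_1, bin_2 and holder_4 below 0.172 m and value of joint tag_4 above 1.7 rad) or (not (horizontal distance between any of bin_1, bin_2 and holder_4 below 0.172 m) and value of joint tag_4 below 0.12 rad)) and velocity of joint tag_4 between -0.2 and 0.2 rad/s); the robot touches nothing.
It fails at once if a bin is pushed out of its place (more than 20 mm) or lifted (distance of any of bin_1, bin_2, bin_3, bin_4 from where it was at the start of the episode above 0.02 m).
It fails at once if the tube rack, the bottle, the marker or the cup is moved by more than 20 mm (distance of any of rack, bottle, marker, cup from where it was at the start of the episode above 0.02 m).
It fails at once if a tag or its holder is pushed with more than 25 N (contact force between any of the arm, the fingers and holder_1 above 25 N or contact force between any of the arm, the fingers and holder_2 above 25 N or contact force between any of the arm, the fingers and holder_3 above 25 N or contact force between any of the arm, the fingers and holder_4 above 25 N).
It also fails if it takes over 51 s, if anything falls off the work surface, if the arm or the gripper's body presses on something with over 40 N, if the wrist force passes 120 N, or if a joint passes its speed limit or range.

## Robot

A 6-joint arm with a two-finger parallel gripper is mounted at the origin on the work surface. World frame = base frame: x ahead of the robot, y to its left, z up, the work surface at z = 0. Lengths are in m, angles in rad, forces in N, time in s.
With the tool pointing down it reaches from about 0.275 to 0.875 m from the base axis. Payload 12.5 kg.
Tool frame: the origin (TCP) lies at the very end of the fingers, on their centre line; the grasp point (between the pads) lies 19 mm behind it; z points along the fingers, y is the line along which they close (so a half turn about z gives the same grasp; the last joint's range is limited). The gripper opens to 85 mm and grips with 20 to 120 N. Pads are 22 mm wide; open, the fingers measure 114 mm over their backs; the gripper's body (76 mm by 85 mm) begins 54 mm behind the grasp point. The pads swing forward as they close: fully open they stand 13 mm farther back than shut.
Start: joints at [-1.228, 0.351, 1.652, -0, 1.139, -0.085], TCP at [0.228, -0.5, 0.231] pointing down, gripper open.
Joint ranges: [-2.75, 2.75], [-0.79, 2.1], [0.01, 2.65], [-1.57, 4.71], [0.07, 3.14], [-2.87, 2.87]. Speed limits (rad/s): [2.22, 2.22, 2.79, 3.14, 3.14, 3.14].

## Interface

Orientations are given as a 3x3 rotation matrix whose columns are the frame's x, y, z axes.
In Python, from bench import manip gives the robot as it stands. Calls block until the motion is done:
- manip.move_ptp(position, orientation): joint-space move of the TCP to a pose.
- manip.move_l(position, attitude=None, max_speed=0.15): straight line of the TCP; attitude=None keeps the orientation; max_speed is the mean speed in m/s.
- manip.move_j(angles): joint-space move.
- manip.set_gripper(opening, effort=None): opening from 0.0 (shut) to 1.0 (fully open); effort is the grip in N (None keeps the last); returns when the fingers have stopped.
- manip.dwell(seconds).
- manip.inverse_kinematics(position, orientation): joint angles nearest the present ones, or None.
- manip.grab_frame(name): name is "scene" or "top" or "wrist"; returns (picture, depth): 384x512x3 uint8, red, green, blue; 384x512 float32, m along the optical axis (not along the pixel's ray), 0 where there is no reading.
- manip.get_calibration(name): a dict with "camera_matrix" (3x3 intrinsics, pixels), "k1" (the pictures are not rectified: a ray, as slopes to the right and down, at radius r is drawn at 1 + k1 r^2 times it, then the intrinsics apply), "R" (3x3) and "t" (3): a world point X has camera coordinates R X + t. Camera axes: x right, y down, z forward; pixel columns grow to the right and rows downward; lengths in m; the calibration is good to about 2 mm. A picture is of the moment at which its call begins: read the wrist's pose just before it. get_calibration takes no time and is no camera call; for the wrist camera it gives the pose at the moment of the call.
A pose or a line that the arm cannot do raises manip.Unreachable and nothing moves.
- manip.sign_off(): hands the job in; it is judged then, once.
Trained networks look in the newest picture that a camera, given by its name, has taken for a name from the list of things; names that differ only in an ending like _2 or _b are one class to them, and where a whole thing is asked for, a point or a joint stands for the part that bears it (a point fixed in the world has none). Each returns a list of dicts, best first, with "confidence" (0 to 1); they miss things now and then, are a little off and sometimes report something else, mostly with a low value. They report only what shows in the picture. A call takes as long as a camera call.
- manip.look_for(camera, name): "at" ([x, y, z] in m, in world coordinates, good to about 4 mm: the middle of the surface that is visible of it).
Readings, each from a call of its own:
- manip.current_time(): time.
- manip.current_qpos(): joint angles.
- manip.current_joint_vel(): joint speeds.
- manip.current_joint_torque(): joint torques, N m.
- manip.current_ee_pos(): TCP position.
- manip.current_tcp_rot(): TCP orientation.
- manip.current_force(): force on the tool from outside, world axes, zero at the start.
- manip.current_ft_torque(): the same for the moment, N m.
- manip.current_grip_width(): opening from 0.0 (shut) to 1.0 (fully open).
- manip.current_grip_force(): force on a finger pad.
Only numpy, scipy, OpenCV 4.12 (cv2) and the standard library are available. Lean on these libraries where they do the work, as an engineer would, in place of code of your own. Each camera call takes 0.05 s, during which the arm holds its last target. There are 200 camera calls.

## Working session

There is one attempt and no reset: what is moved stays moved. The work goes in short steps, each a Python script; the robot and the scene stay as the last script left them, time stands still between calls to the robot, and variables do not carry over. Pictures are saved under pics/ and viewed, at most 10 in all, crops included, and the job is handed in when it is done.

```bash
mkdir -p pics; ls
python3 - <<'E'
from bench import manip
import cv2,numpy as np
for c in ["top","scene"]:
    p,d=manip.grab_frame(c); cv2.imwrite(f"pics/{c}0.png",p[:,:,::-1]); np.savez(f"{c}0.npz",p=p,d=d)
    K=manip.get_calibration(c); print(c,{k:np.round(v,3).tolist() for k,v in K.items()})
    for n in ["holder_1","tag_1_edge","bin_1","bin_2","bin_3","bin_4","board","rack","bottle","marker","cup"]:
        if c=="scene" and n not in("holder_1","tag_1_edge"): continue
        print(n,[(np.round(r["at"],3).tolist(),round(r["confidence"],2)) for r in manip.look_for(c,n)])
print(manip.current_time())
E
```

```text
pics
top {'camera_matrix': [[423.471, 0.0, 253.366], [0.0, 423.471, 194.39], [0.0, 0.0, 1.0]], 'k1': -0.019, 'R': [[-0.024, -1.0, -0.02], [-0.993, 0.027, -0.115], [0.116, 0.017, -0.993]], 't': [0.066, 0.547, 1.145]}
holder_1 [([0.541, -0.062, 0.046], 0.81), ([0.55, 0.207, 0.045], 0.64), ([0.546, 0.069, 0.047], 0.63), ([0.539, -0.183, 0.045], 0.61)]
tag_1_edge [([0.541, -0.078, 0.054], 0.61)]
bin_1 [([0.713, 0.205, 0.032], 0.93), ([0.704, 0.071, 0.012], 0.92), ([0.686, -0.061, 0.079], 0.84), ([0.684, -0.191, 0.078], 0.68)]
bin_2 [([0.713, 0.205, 0.032], 0.93), ([0.704, 0.071, 0.012], 0.92), ([0.686, -0.061, 0.079], 0.84), ([0.684, -0.191, 0.078], 0.68)]
bin_3 [([0.713, 0.205, 0.032], 0.93), ([0.704, 0.071, 0.012], 0.92), ([0.686, -0.061, 0.079], 0.84), ([0.684, -0.191, 0.078], 0.68)]
bin_4 [([0.713, 0.205, 0.032], 0.93), ([0.704, 0.071, 0.012], 0.92), ([0.686, -0.061, 0.079], 0.84), ([0.684, -0.191, 0.078], 0.68)]
board [([0.579, 0.006, 0.009], 0.93), ([0.617, -0.366, 0.098], 0.23)]
rack [([0.707, 0.361, 0.062], 0.73)]
bottle [([0.618, -0.368, 0.099], 0.96)]
marker [([0.444, 0.138, 0.015], 0.68), ([0.616, -0.367, 0.1], 0.44)]
cup [([0.44, -0.108, 0.057], 0.86), ([0.537, -0.184, 0.042], 0.73)]
scene {'camera_matrix': [[392.766, 0.0, 263.629], [0.0, 392.766, 189.557], [0.0, 0.0, 1.0]], 'k1': -0.009, 'R': [[0.663, 0.749, -0.017], [0.558, -0.509, -0.655], [-0.499, 0.425, -0.755]], 't': [-0.387, -0.229, 1.416]}
holder_1 [([0.555, 0.062, 0.045], 0.92), ([0.543, -0.184, 0.045], 0.88), ([0.552, -0.059, 0.044], 0.85), ([0.562, 0.208, 0.045], 0.82)]
tag_1_edge [([0.546, -0.081, 0.052], 0.57), ([0.556, 0.065, 0.045], 0.18)]
0.75
```

Run:
```python
import cv2
a=cv2.imread("pics/top0.png")
cv2.imwrite("pics/top0b.png",cv2.resize(a[40:340,60:460],None,fx=2,fy=2,interpolation=cv2.INTER_CUBIC))
```

```text
(no output)
```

View pics/top0b.png

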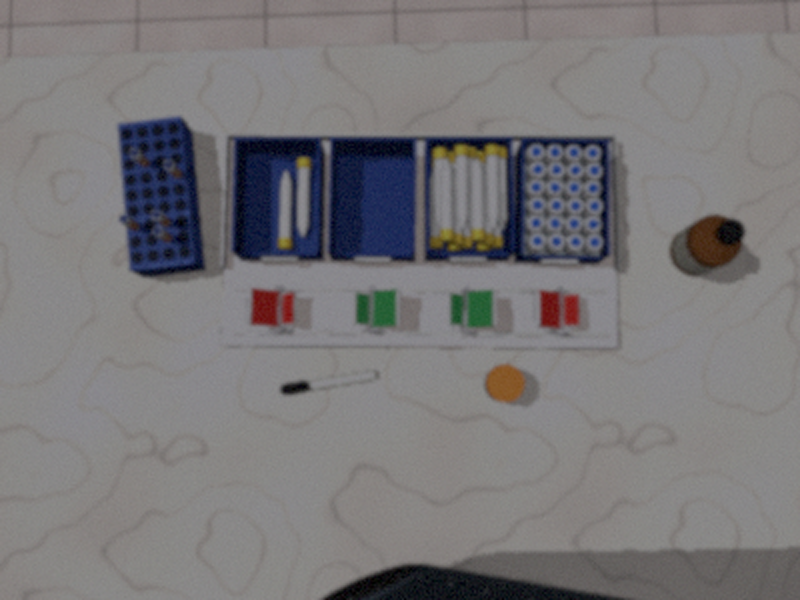

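View pics/scene0.png

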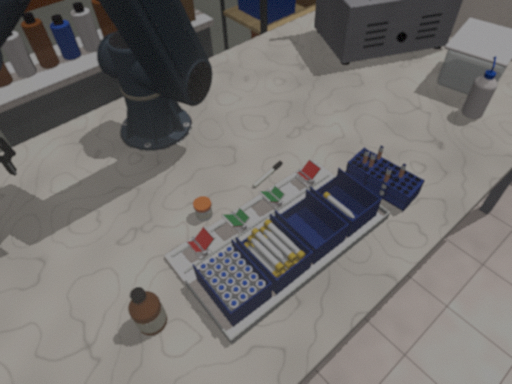

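The top view (crop) shows four tags, left to right:

| Crop x (px) | Tag shows | Page lies | Bin behind | Verdict |
|---|---|---|---|---|
| 272 | red | left | two tubes | correct |
| 377 | green | right | empty | **wrong** |
| 472 | green | right | full of tubes | correct |
| 558 | red | left | full of vials | **wrong** |

The scene view agrees.

Next I'll measure the hinges from the coloured blobs.

```bash
cat > h.py <<'E'
import numpy as np,cv2
from bench import manip
def blobs(p,d,K):
    """3D coloured tag points in the world, per blob"""
    hsv=cv2.cvtColor(p,cv2.COLOR_RGB2HSV); H,S,V=cv2.split(hsv)
    m=((S>120)&(V>50)&((H<5)|(H>172)|((H>50)&(H<85)))).astype(np.uint8)
    m=cv2.morphologyEx(m,cv2.MORPH_CLOSE,np.ones((9,9)))&(d>0)
    n,l,st,c=cv2.connectedComponentsWithStats(m)
    M=K["camera_matrix"];out=[]
    for i in range(1,n):
        if st[i,4]<60: continue
        v,u=np.nonzero(l==i)
        q=cv2.undistortPoints(np.c_[u,v].astype(float)[:,None],M,np.array([K["k1"],0,0,0.]))[:,0]
        z=d[v,u]; X=(np.c_[q*z[:,None],z]-K["t"])@K["R"]
        X=X[(X[:,2]>.025)&(X[:,2]<.09)]
        if len(X)>40: out.append((X,np.median(H[v,u]),c[i]))
    return sorted(out,key=lambda o:-o[0][:,1].mean())
def report(p,d,K):
    for X,h,c in blobs(p,d,K):
        a=np.percentile(X,[3,97],axis=0); print(h,c.round(),len(X),"x",a[:,0].round(3),"y",a[:,1].round(3),"z",a[:,2].round(3))
        b=np.arange(X[:,1].min(),X[:,1].max(),.006); k=np.digitize(X[:,1],b)
        print("  ",[(round(float(np.median(X[k==j,1])),3),round(float(np.median(X[k==j,2])),3)) for j in np.unique(k)])
E
python3 - <<'E'
from h import *
for c in["top","scene"]:
    f=np.load(c+"0.npz"); print(c); report(f["p"],f["d"],manip.get_calibration(c))
E
```

```text
top
1.0 [195. 193.] 296 x [0.534 0.574] y [0.185 0.232] z [0.033 0.06 ]
   [(0.186, 0.045), (0.192, 0.039), (0.198, 0.036), (0.205, 0.039), (0.211, 0.043), (0.217, 0.048), (0.223, 0.053), (0.229, 0.058), (0.232, 0.058)]
68.0 [248. 194.] 258 x [0.529 0.569] y [0.044 0.091] z [0.031 0.059]
   [(0.046, 0.057), (0.052, 0.052), (0.058, 0.046), (0.065, 0.042), (0.071, 0.038), (0.076, 0.034), (0.083, 0.04), (0.088, 0.044)]
68.0 [296. 194.] 261 x [0.525 0.564] y [-0.086 -0.041] z [0.032 0.059]
   [(-0.084, 0.057), (-0.078, 0.052), (-0.071, 0.047), (-0.066, 0.043), (-0.06, 0.039), (-0.054, 0.035), (-0.048, 0.04), (-0.042, 0.044)]
1.0 [339. 194.] 273 x [0.521 0.561] y [-0.207 -0.159] z [0.031 0.059]
   [(-0.205, 0.045), (-0.199, 0.041), (-0.193, 0.035), (-0.187, 0.038), (-0.181, 0.042), (-0.175, 0.046), (-0.17, 0.052), (-0.163, 0.056), (-0.159, 0.058)]
scene
1.0 [309. 170.] 187 x [0.535 0.574] y [0.189 0.232] z [0.033 0.058]
   [(0.188, 0.04), (0.195, 0.034), (0.201, 0.035), (0.206, 0.04), (0.212, 0.044), (0.218, 0.048), (0.224, 0.052), (0.229, 0.057), (0.233, 0.056)]
1.0 [201. 241.] 269 x [0.522 0.562] y [-0.206 -0.159] z [0.033 0.06 ]
   [(-0.206, 0.045), (-0.2, 0.039), (-0.193, 0.035), (-0.187, 0.037), (-0.181, 0.042), (-0.176, 0.047), (-0.17, 0.052), (-0.163, 0.056), (-0.159, 0.059)]
```

```bash
cat >> h.py <<'E'
t=-np.arctan(.0333); bx=np.array([np.cos(t),np.sin(t),0]); by=np.array([-np.sin(t),np.cos(t),0])
def Rot():
    best=None
    for s in(1,-1):
        R=np.c_[s*by,s*bx,[0,0,-1]]; yield R
def push(hinge,side,R,ztip=.056):
    """side=+1: page lies left, finger starts left and pushes right"""
    P=lambda o,z: np.array([*hinge,0])+side*o*by+[0,0,z]
    manip.move_ptp(P(.065,.15),R); manip.move_l(P(.065,ztip),max_speed=.08)
    print("down",manip.current_ee_pos().round(4),manip.current_force().round(1))
    manip.move_l(P(.003,ztip),max_speed=.035); print("over",manip.current_force().round(1))
    manip.move_l(P(.035,ztip+.01),max_speed=.08); manip.move_l(P(.045,.15),max_speed=.12)
E
python3 - <<'E'
from h import *
manip.set_gripper(0.0)
p=[.543,-.1235,.25]; q0=np.array(manip.current_qpos())
R=min(Rot(),key=lambda R:(lambda q:9e9 if q is None else np.abs(np.array(q)-q0).max())(manip.inverse_kinematics(p,R)))
np.save("R.npy",R)
manip.move_ptp(p,R)
push([.541,-.1885],1,R)
manip.dwell(.3)
c="top";a,d=manip.grab_frame(c);report(a,d,manip.get_calibration(c)); cv2.imwrite("pics/top1.png",cv2.resize(a[40:340,60:460,::-1],None,fx=2,fy=2)); print(manip.current_time())
E
```

```text
down [ 0.5435 -0.1236  0.0565] [-0.4  0.7 -0.5]
over [-0.2 -0.5 -0.6]
1.0 [196. 193.] 298 x [0.533 0.574] y [0.185 0.232] z [0.033 0.061]
   [(0.185, 0.045), (0.19, 0.042), (0.196, 0.037), (0.203, 0.037), (0.209, 0.041), (0.215, 0.046), (0.22, 0.05), (0.227, 0.055), (0.232, 0.058)]
68.0 [248. 194.] 252 x [0.529 0.568] y [0.044 0.091] z [0.032 0.059]
   [(0.046, 0.056), (0.052, 0.052), (0.058, 0.047), (0.065, 0.042), (0.07, 0.038), (0.076, 0.033), (0.083, 0.04), (0.088, 0.044)]
68.0 [296. 194.] 263 x [0.524 0.564] y [-0.086 -0.041] z [0.032 0.06 ]
   [(-0.084, 0.057), (-0.078, 0.051), (-0.072, 0.048), (-0.066, 0.042), (-0.06, 0.037), (-0.054, 0.034), (-0.048, 0.039), (-0.042, 0.045)]
8.8167
```

View pics/top1.png

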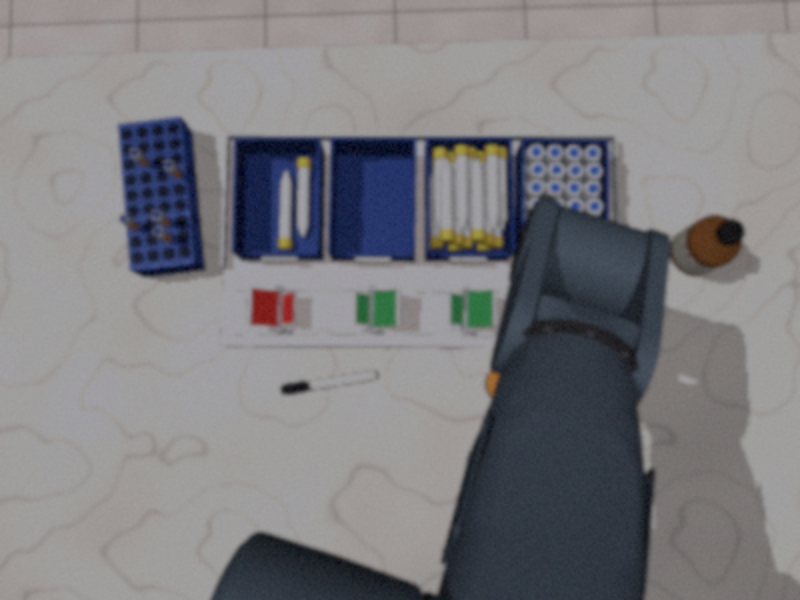

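The arm hides tag 4 and the other three tags haven't moved. I'll push the second tag, then check them all.

Run:
```python
from h import *
R=np.load("R.npy")
push([.549,.0715],-1,R)
manip.move_ptp([.35,-.3,.3],R)
manip.dwell(.3)
c="top";a,d=manip.grab_frame(c);report(a,d,manip.get_calibration(c)); cv2.imwrite("pics/top2.png",cv2.resize(a[40:340,60:460,::-1],None,fx=2,fy=2)); print(manip.current_time())
```

```text
down [0.5472 0.0065 0.0565] [ 0.2 -1.1 -0.9]
over [ 0.6 -0.4  0.6]
1.0 [196. 194.] 299 x [0.533 0.574] y [0.185 0.232] z [0.031 0.061]
   [(0.184, 0.046), (0.189, 0.043), (0.195, 0.038), (0.202, 0.035), (0.208, 0.04), (0.214, 0.045), (0.22, 0.05), (0.227, 0.055), (0.232, 0.06)]
1.0 [243. 194.] 295 x [0.529 0.57 ] y [0.053 0.103] z [0.032 0.061]
   [(0.055, 0.046), (0.061, 0.041), (0.067, 0.034), (0.073, 0.038), (0.079, 0.042), (0.085, 0.046), (0.091, 0.052), (0.097, 0.056), (0.102, 0.06)]
68.0 [296. 194.] 259 x [0.525 0.563] y [-0.086 -0.041] z [0.03  0.059]
   [(-0.084, 0.057), (-0.078, 0.052), (-0.072, 0.048), (-0.066, 0.042), (-0.06, 0.038), (-0.054, 0.034), (-0.048, 0.04), (-0.042, 0.044)]
68.0 [344. 195.] 275 x [0.52  0.559] y [-0.216 -0.171] z [0.032 0.06 ]
   [(-0.214, 0.056), (-0.208, 0.053), (-0.202, 0.047), (-0.196, 0.042), (-0.19, 0.039), (-0.185, 0.034), (-0.178, 0.04), (-0.172, 0.044), (-0.169, 0.048)]
16.0083
```

View pics/top2.png

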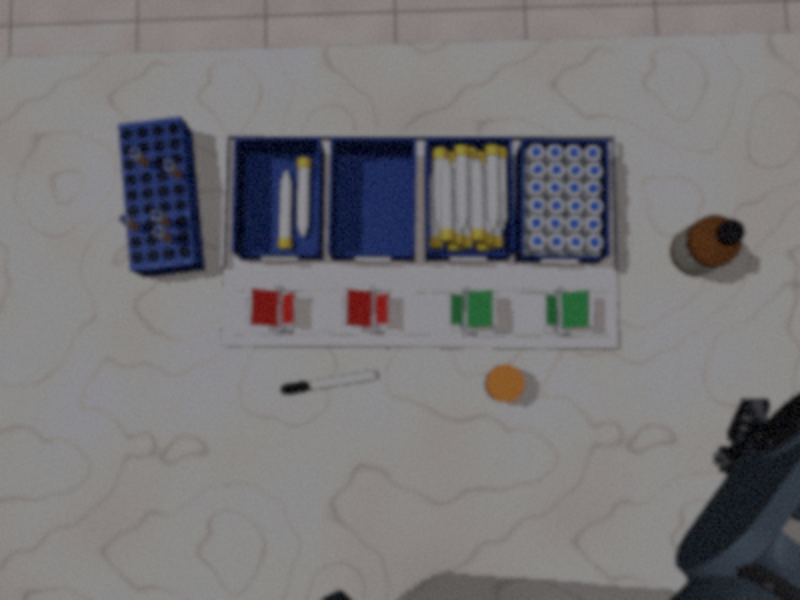

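The tags now show red, red, green, green (crop x 272, 367, 473 and 568). All pages lie flat, and the bins and bystanders haven't moved.

```bash
python3 -c "
from bench import manip
print(manip.sign_off())"
```

```text
the job is handed in; nothing more can be done
None
```

I pushed over the two wrong tags, so both full bins now show green and both others show red, with every page lying flat and nothing else moved; the job was handed in at about 16 s of the 51 s allowed, though the sign-off gave no verdict.

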